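# Seat a woody stem in the V-block holder and clamp it for inspection

### The job

Take the thickest of the three woody stem pieces off the white tray and lower it gently, without dropping it, into the two V-blocks of the sample holder so that it lies down in both Vs with its two ends sticking out about equally, and let go of it. Then swing the holder's hinged hold-down arm over and press it down until its pad rests on the stem. Leave the two thinner stems, the seed dish and the vial where they are.

Things in the scene. Friction and masses are not known exactly. Their poses are not given: they have to be found in the camera images.
- stem_thick: the thickest woody stem piece, a dark wooden cylinder 30 mm in diameter and 130 mm long, 45 to 90 g, lying level on the tray. Origin at its centre, x along its axis (either end may be put either way; it may be rolled about x to any angle). Small buds are flush enough to ignore
- stem_medium: a stem piece 20 mm in diameter, 130 mm long, on the same tray; leave it. Origin at its centre, x along its axis
- stem_thin: a stem piece 12 mm in diameter, 130 mm long, on the same tray; leave it. Origin at its centre, x along its axis
- tray: white plastic tray, fixed: plate 150 x 190 x 6 mm with three pairs of V rests (at y = -60, 0, 60 mm; each 12 mm wide, at x = -45 and 45 mm; tops 33 mm above the table). Each stem lies along the tray's x in one pair, which in which varies, its middle within 12 mm of x = 0, free of rests there for 78 mm. The thick stem's axis is 37 mm above the table. Origin: centre of the underside, z up
- holder: holder, fixed: black base plate 10 mm thick, x = -63 to 132 mm, 70 mm wide; two steel V-blocks (90 degree Vs open upwards, running along x, each 14 mm long, at x = -45 and 45 mm, mouths 37 mm wide, rims 40 mm above the table), 76 mm clear between them; at x = 105 mm a hinge post 75 mm high, 34 mm wide. Origin: underside, midway between the V-blocks, x towards the hinge post, z up
- seat (a point): the point where the centre of the thick stem belongs: midway between the two V-blocks, on the axis of a 30 mm stem that lies in both Vs, 43 mm above the table; axes as the holder's
- clamp (a joint): angle of the holder's hold-down arm, rad: 0 = level, pointing from the hinge to the holder's -x, its pad just resting on the thick stem in the Vs; 1.57 = upright; starts open, 1.6 to 1.95, leaning away from the V-blocks; stops at 2.0 and -0.15. A stiff hinge (0.07 N m) keeps it wherever it is left, so it must be pushed all the way, 1 to 3 N at its end
- hinge (a point): the hinge axis of the hold-down arm, in its middle: 105 mm along the holder's x, 69 mm above the table; axes as the holder's, the hinge turns about y
- clamp_tip (a point): centre of the black cross handle (18 mm in diameter, 26 mm long, along the holder's y) at the free end of the hold-down arm, 78 mm from the hinge. The arm is a steel bar 14 mm wide, 10 mm thick, centred on the line from the hinge to here; its rubber pad (14 mm in diameter), 60 mm from the hinge, reaches 11 mm below that line
- dish: closed clear seed dish, 92 mm in diameter, 17 mm high; leave it. Origin: centre of the underside
- vial: small glass vial with white cap, 26 mm in diameter, 55 mm high; leave it. Origin: centre of the underside
There are look-alikes about, which are no part of the job. Leave any pink look-alike of the stem_thick alone. There is more than one size of the holder; the one meant has the size given above.

How it is judged:
By the outcome, as a careful person would: the job done as asked, in the order asked, and still so for the second after the job is handed in, with the robot touching nothing.
It also fails if it takes over 54 s, if anything falls off the work surface, if the arm or the gripper's body presses on something with over 40 N, if the wrist force passes 120 N, or if a joint passes its speed limit or range.

### The arm

A 6-joint arm with a two-finger parallel gripper is mounted at the origin on the work surface. World frame = base frame: x ahead of the robot, y to its left, z up, the work surface at z = 0. Lengths are in m, angles in rad, forces in N, time in s.
With the tool pointing down it reaches from about 0.275 to 0.825 m from the base axis. Payload 5.2 kg.
Tool frame: the origin (TCP) lies at the very end of the fingers, on their centre line; the grasp point (between the pads) lies 19 mm behind it; z points along the fingers, y is the direction in which the jaws open and shut (so a half turn about z gives the same grasp; the last joint's range is limited). The gripper opens to 93 mm and grips with 3 to 60 N. Pads are 15 mm wide; open, the fingers measure 128 mm over their backs; the gripper's body (75 mm by 188 mm) begins 65 mm behind the grasp point.
Start: joints at [-1.321, 0.259, 1.535, -0, 1.348, -0.203], TCP at [0.241, -0.495, 0.219] pointing down, gripper open.
Joint ranges: [-3.14, 3.14], [-0.91, 2.08], [0.19, 2.58], [-1.22, 4.36], [0.22, 2.71], [-3.12, 3.12]. Speed limits (rad/s): [2.57, 2.57, 3.14, 3.14, 3.14, 3.14].

### API

Orientations are given as a unit quaternion [w, x, y, z].
In Python, from rig import bot gives the robot as it stands.
- The arm moves only by the tool play_rows, never from a script. Its argument "motion" is a list of rows, each a list of 5 numbers: the shift along the tool's x, y, z in mm, then the turn about the tool's z in degrees, then the closure in counts, from 0 (fully open) to 255 (shut). A call has 1 to 8 rows; each row shifts and turns the commanded pose from where the row before left it, along the tool's axes as they then stand; what a row does not reach is not made up. A row lasts 1/8 s, in which the tool goes at most 62.5 mm and 10.7 degrees, less where a joint would pass 70% of its speed; a pose out of reach is approached as far as the arm can. A call is refused whole if a number of a shift passes 62.5 or a number of a turn 10.7, either way. A call with a gripper value outside its range is refused whole. The fingers move at their own pace and stop on an object; "squeeze" is the grip in N (left out, the last holds). Time passes only in rows, so rows that do not move let the fingers close. It gives the time, the measured TCP pose, the force and the opening at its end, in the units of the state.
- bot.read_state(): the state, without advancing time (a new reading comes with each control period).
- bot.read_camera(name): name is "side" or "top"; returns a dict with "frame" (400x640x3 uint8, red, green, blue), "fx", "fy", "cx", "cy" (pixels), "cam_to_world" (4x4, takes a point from camera to world coordinates). Camera axes: x right, y down, z forward; pixel columns grow to the right and rows downward; lengths in m; the calibration is good to about 2 mm. A picture is of the moment at which its call begins. There is no depth.
- bot.sign_off(): hands the job in, once; it reports no verdict.
The state is a dict: "clock": time; "qpos": joint angles; "qd": joint speeds; "tau": joint torques, N m; "position": TCP position; "tool_rot": TCP orientation; "ft_force": force on the tool from outside, world axes, zero at the start; "wrist_torque": the same for the moment, N m; "width": finger opening in m.
Only numpy, scipy, OpenCV 4.12 (cv2) and the standard library are available. Lean on these libraries where they do the work, as an engineer would, in place of code of your own. Each camera call takes 0.05 s, during which the arm holds its last target.

## Working session

There is one attempt and no reset: what is moved stays moved. The work goes in short steps, Python scripts to look and compute and a tool call to move; the robot and the scene stay as the last step left them, time stands still between calls to the robot, and variables do not carry over. Pictures are saved under pics/ and viewed, and the job is handed in when it is done.

Besides the shell and the picture viewer there is one more tool, called after ">>>" as a command line: name --pt "numbers of a row" for each row, then --argument value for the rest. play_rows: Moves the arm, as the interface text tells. Its arguments: {"type":"object","properties":{"motion":{"type":"array","items":{"type":"array","items":{"type":"number"}}},"squeeze":{"type":"number"}},"required":["motion"]}

```bash
mkdir -p pics; ls
python3 - <<'E'
from rig import bot
import cv2,numpy as np
for n in ("top","side"):
    d=bot.read_camera(n); cv2.imwrite(f"pics/{n}0.png",d["frame"][:,:,::-1])
    print(n,d["fx"],d["fy"],d["cx"],d["cy"]); print(np.round(d["cam_to_world"],4).tolist())
print(bot.read_state())
E
```

```text
pics
top 432.90045567910704 432.90045567910704 313.8508375591926 190.728729364211
[[-0.0054, -0.9965, 0.083, 0.432], [-0.9999, 0.0067, 0.0153, -0.0208], [-0.0158, -0.0829, -0.9964, 1.0232], [0.0, 0.0, 0.0, 1.0]]
side 411.84389716338484 411.84389716338484 320.851398798306 195.81822574600037
[[0.9938, -0.0755, 0.0814, 0.4382], [-0.111, -0.6657, 0.7379, -0.7597], [-0.0015, -0.7424, -0.67, 0.7531], [0.0, 0.0, 0.0, 1.0]]
{'clock': 0.1, 'qpos': array([-1.32080283e+00,  2.59295426e-01,  1.53595652e+00, -1.58480691e-06,
        1.34798622e+00, -2.02784402e-01]), 'qd': array([ 2.43873388e-04, -7.28457867e-05, -2.04648382e-03, -1.02585656e-04,
        7.91734816e-04,  1.34185964e-03]), 'tau': array([ 3.88806191e-03, -4.38202643e+01, -2.84640884e+01,  7.22955493e-02,
        3.60603305e-02, -3.26071483e-05]), 'position': array([ 0.24051288, -0.49409066,  0.21789408]), 'tool_rot': array([-8.22508369e-04,  9.74482914e-01,  2.24460181e-01, -2.01914302e-05]), 'ft_force': array([-0.52459518,  0.9783865 ,  0.16623355]), 'wrist_torque': array([-0.02011825, -0.03930382,  0.02417412]), 'width': 0.09308957721851975}
```

View pics/top0.png

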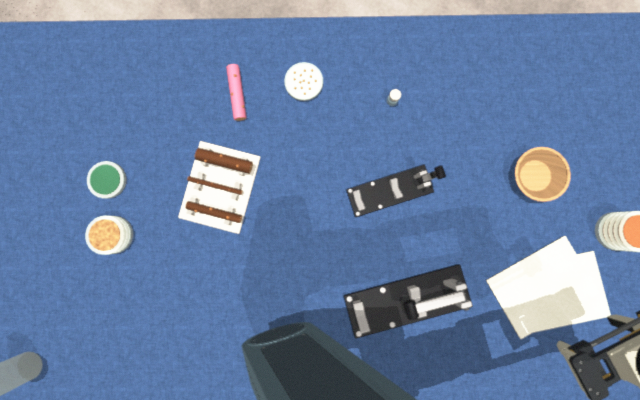

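View pics/side0.png

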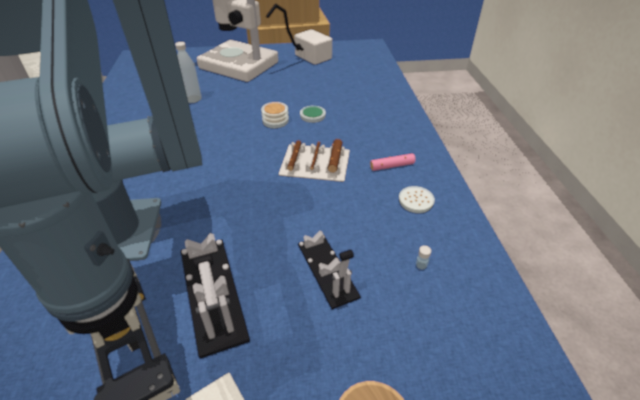

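Run:
```python
import cv2
a=cv2.imread("pics/top0.png")
cv2.imwrite("pics/c1.png",cv2.resize(a[140:240,170:270],None,fx=6,fy=6,interpolation=cv2.INTER_CUBIC))
cv2.imwrite("pics/c2.png",cv2.resize(a[155:225,335:455],None,fx=6,fy=6,interpolation=cv2.INTER_CUBIC))
b=cv2.imread("pics/side0.png")
cv2.imwrite("pics/c3.png",cv2.resize(b[220:315,290:370],None,fx=6,fy=6,interpolation=cv2.INTER_CUBIC))
cv2.imwrite("pics/c4.png",cv2.resize(b[130:190,270:360],None,fx=6,fy=6,interpolation=cv2.INTER_CUBIC))
```

```text
(no output)
```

View pics/c1.png

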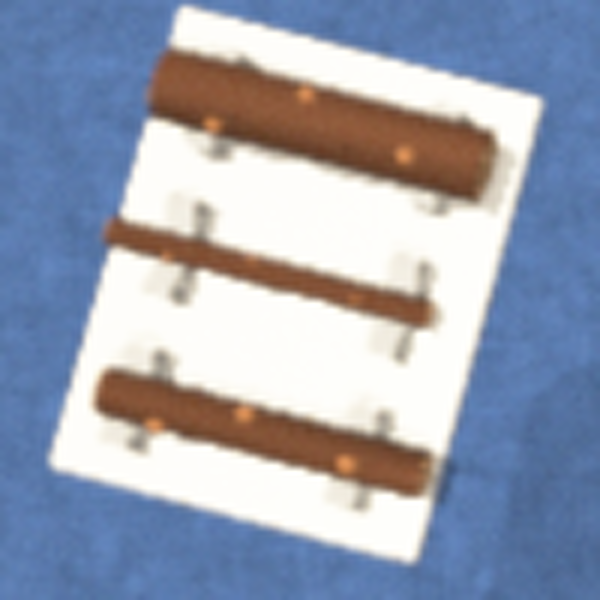

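View pics/c2.png

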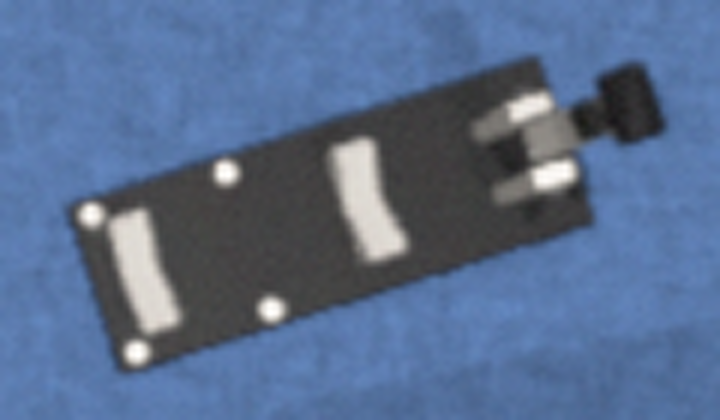

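View pics/c3.png

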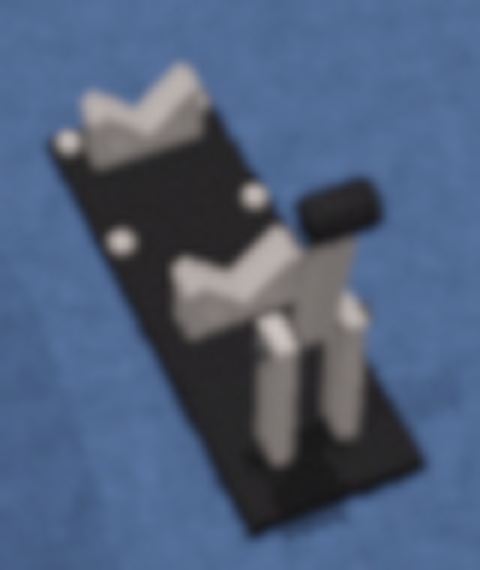

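View pics/c4.png

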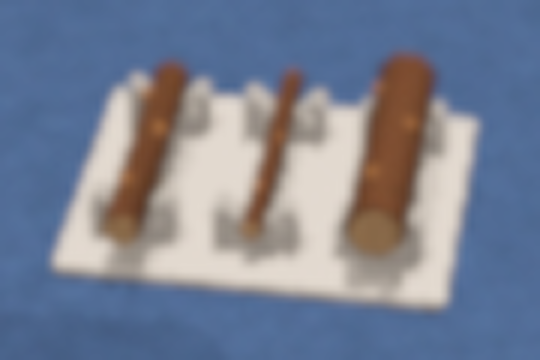

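```bash
cat > h.py <<'E'
import numpy as np,cv2
from scipy.optimize import least_squares
C={"top":(432.9004557,313.8508376,190.7287294,np.array([[-0.0054,-0.9965,0.083,0.432],[-0.9999,0.0067,0.0153,-0.0208],[-0.0158,-0.0829,-0.9964,1.0232]])),
"side":(411.8438972,320.8513988,195.8182257,np.array([[0.9938,-0.0755,0.0814,0.4382],[-0.111,-0.6657,0.7379,-0.7597],[-0.0015,-0.7424,-0.67,0.7531]]))}
def proj(c,P):
    f,cx,cy,T=C[c]; q=(np.atleast_2d(P)-T[:,3])@T[:,:3]
    return np.c_[f*q[:,0]/q[:,2]+cx,f*q[:,1]/q[:,2]+cy]
def ray(c,uv,z):
    f,cx,cy,T=C[c]; d=T[:,:3]@np.array([(uv[0]-cx)/f,(uv[1]-cy)/f,1]); return T[:,3]+d*(z-T[2,3])/d[2]
def place(p,L):
    L=np.asarray(L,float); c,s=np.cos(p[2]),np.sin(p[2])
    return np.c_[p[0]+c*L[:,0]-s*L[:,1],p[1]+s*L[:,0]+c*L[:,1],L[:,2]]
def crop(x0,y0,uv,k=6): return np.array([x0,y0])+(np.asarray(uv,float)+.5)/k-.5
E
cat > m.py <<'E'
from h import *
L=np.array([[-63,35,10],[132,35,10],[132,-35,10],[-63,-35,10]])/1e3
t=crop(335,155,[(70,205),(535,55),(592,220),(122,372)])
s=crop(290,220,[(210,95),(422,465),(250,533),(48,147)])
W=np.array([ray("top",u,.01) for u in t]); print("sizes",np.linalg.norm(W-np.roll(W,-1,0),axis=1))
for nm,f in (("top",lambda p:(proj("top",place(p,L))-t).ravel()),("side",lambda p:(proj("side",place(p,L))-s).ravel()),("both",lambda p:np.r_[(proj("top",place(p,L))-t).ravel(),(proj("side",place(p,L))-s).ravel()])):
    r=least_squares(f,[*W.mean(0)[:2],-1.3],x_scale=[.01,.01,.05]); print("holder",nm,r.x,np.round(r.fun,1))
H=r.x
L=np.array([[75,95,6],[-75,95,6],[-75,-95,6],[75,-95,6]])/1e3
a=crop(170,140,[(543,98),(180,5),(50,467),(415,563)])
W=np.array([ray("top",u,.006) for u in a]); print("sizes",np.linalg.norm(W-np.roll(W,-1,0),axis=1))
f=lambda p:(proj("top",place(p,L))-a).ravel()
r=least_squares(f,[*W.mean(0)[:2],-1.8],x_scale=[.01,.01,.05]); print("tray top",r.x,np.round(r.fun,1)); T=r.x
b=crop(270,130,[(447,307),(480,118),(118,88),(52,270)])
f=lambda p:(proj("side",place(p,L))-b).ravel()
r=least_squares(f,T,x_scale=[.01,.01,.05]); print("tray side",r.x,np.round(r.fun,1))
# stem: cylinder hull vs brown mask
th=np.linspace(0,2*np.pi,60)
cyl=np.array([[e*.065,.015*np.cos(q),.037+.015*np.sin(q)] for e in(-1,1) for q in th])
def mom(M): 
    m=cv2.moments(M); m={k:v for k,v in m.items()}
    return np.array([m['m10']/m['m00'],m['m01']/m['m00'],.5*np.arctan2(2*m['mu11'],m['mu20']-m['mu02'])])
res=[]
for c,im,box in (("top","pics/top0.png",(192,145,256,176)),("side","pics/side0.png",(326,136,348,176))):
    I=cv2.imread(im).astype(int); M=((I[:,:,2]-I[:,:,0]>25)).astype(np.uint8)*1
    Z=np.zeros_like(M); x0,y0,x1,y1=box; Z[y0:y1,x0:x1]=M[y0:y1,x0:x1]
    n,l,st,_=cv2.connectedComponentsWithStats(Z); k=1+st[1:,4].argmax(); Z=(l==k).astype(np.uint8)
    mo=mom(Z)
    def f(p,c=c,mo=mo):
        h=cv2.convexHull(((proj(c,place(p,cyl)))).astype(np.float32)); m=mom(h); d=m-mo; d[2]=(d[2]+np.pi/2)%np.pi-np.pi/2
        return d*[1,1,20]
    res.append(f); p=place(T,[[0,.06,0]])[0]
    r=least_squares(f,[p[0],p[1],T[2]],x_scale=[.01,.01,.05],diff_step=1e-3); 
    h=cv2.convexHull(proj(c,place(r.x,cyl)).astype(np.float32))
    print("stem",c,r.x,"area",Z.sum(),cv2.contourArea(h),r.cost)
r=least_squares(lambda p:np.r_[res[0](p),res[1](p)],r.x,x_scale=[.01,.01,.05],diff_step=1e-3); print("stem both",r.x,r.fun)
c,s=np.cos(T[2]),np.sin(T[2]);d=r.x[:2]-T[:2];print("stem in tray",c*d[0]+s*d[1],-s*d[0]+c*d[1])
E
python3 m.py
```

```text
sizes [0.19166509 0.06815429 0.19268459 0.06817208]
holder top [ 0.50648995 -0.14973315 -1.2654596 ] [-0.9 -0.2  0.4 -0.5  0.7  0.2 -0.2  0.4]
holder side [ 0.50557639 -0.15345654 -1.27855795] [-0.4 -0.6  1.   0.5 -0.5  0.5 -0.2 -0.8]
holder both [ 0.50606063 -0.15127292 -1.27265254] [-0.2 -0.2  1.3  0.   1.4  0.8  0.3  0.5 -0.4 -1.3  1.4 -0.6 -0.  -0.5
 -0.2 -1.4]
sizes [0.15021371 0.18978619 0.14918745 0.18973318]
tray top [ 0.52829452  0.21921643 -1.8305931 ] [-0.  -0.1  0.1 -0.  -0.2 -0.   0.2  0.1]
tray side [ 0.52915389  0.21678374 -1.83283924] [ 0.1 -0.2 -0.2  0.5 -0.1  0.2  0.1 -0.3]
stem top [ 0.58519222  0.20029623 -1.83800862] area 803 760.227272348362 1.3650248939838443e-11
stem side [ 0.58456075  0.19864092 -1.83537699] area 316 345.9250062799547 9.888284706282865e-13
stem both [ 0.5849966   0.19999579 -1.83611863] [ 0.12835167  0.08331439 -0.03782725  0.08461773 -0.28810562  0.02295758]
stem in tray 0.004009777529455402 0.05973676627013359
```

Run:
```python
from h import *
A=[(108,215),(148,207),(180,325),(145,335)];B=[(328,150),(375,138),(408,250),(368,265)]
a=np.mean([ray("top",u,.04) for u in crop(335,155,A)],0);b=np.mean([ray("top",u,.04) for u in crop(335,155,B)],0)
print(a,b,(a+b)/2,np.linalg.norm(a-b),np.arctan2(*(b-a)[[1,0]]))
I=[cv2.imread(f"pics/{c}0.png") for c in("top","side")]
p=[.5063,-.1515,-1.270]
w=[]
for bx in(-45,45):
  for x in(bx-7,bx+7): w+=[[x,18.5,40],[x,0,22],[x,-18.5,40]]
w+=[[-63,35,10],[132,35,10],[132,-35,10],[-63,-35,10]]
for t in (1.6,1.8,1.95): w+=[[105-78*np.cos(t),y,69+78*np.sin(t)] for y in(-13,13)]
for c,im,(x,y,X,Y) in (("top",I[0],(335,155,455,225)),("side",I[1],(290,220,370,315))):
    k=6;o=cv2.resize(im[y:Y,x:X],None,fx=k,fy=k,interpolation=cv2.INTER_CUBIC)
    for i,q in enumerate(proj(c,place(p,np.array(w)/1e3))):
        u=(q-[x,y]+.5)*k-.5; cv2.circle(o,tuple(np.round(u).astype(int).tolist()),3,(0,0,255) if i<16 else (0,255,0),-1)
    cv2.imwrite(f"pics/o_{c}.png",o)
```

```text
[ 0.49288617 -0.10768939  0.04      ] [ 0.51881506 -0.19300811  0.04      ] [ 0.50585062 -0.15034875  0.04      ] 0.08917169209130965 -1.2757596464647223
```

View pics/o_top.png

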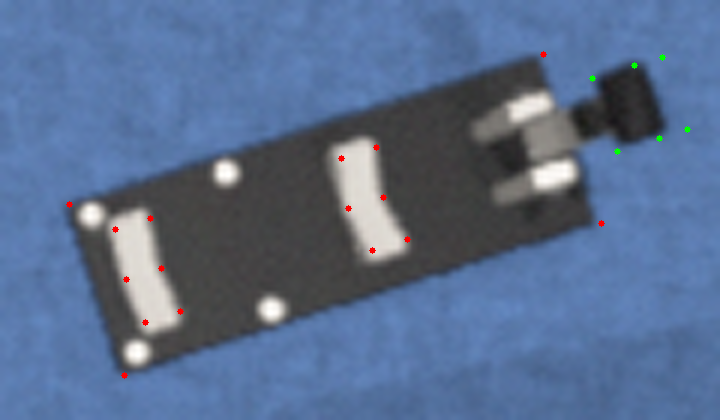

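View pics/o_side.png

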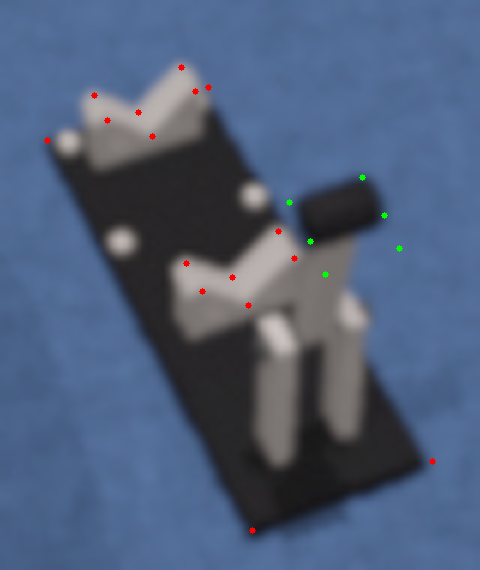

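```bash
cat > plan.py <<'E'
from rig import bot
import numpy as np,sys
from scipy.spatial.transform import Rotation as R
def st():
    s=bot.read_state(); q=s["tool_rot"]; r=R.from_quat([q[1],q[2],q[3],q[0]]); m=r.as_matrix()
    return s,m
def plan(x,y,z,yaw,step=50.):
    s,m=st(); p=s["position"]; y0=np.arctan2(m[1,0],m[0,0]); d=(yaw-y0+np.pi)%(2*np.pi)-np.pi
    D=(np.array([x,y,z])-p)*1e3; n=max(1,int(np.ceil(np.linalg.norm(D)/step)),int(np.ceil(abs(np.degrees(d))/10)))
    print("t",s["clock"],"pos",np.round(p,4),"yaw",round(y0,3),"tilt",np.round(m[:,2],4),"w",round(s["width"],4),"F",np.round(s["ft_force"],1))
    print("n",n)
    a=y0
    for i in range(n):
        c,q=np.cos(a),np.sin(a); M=np.array([[c,q,0],[q,-c,0],[0,0,-1]])
        print(np.round(M.T@D/n,1).tolist(),round(-np.degrees(d)/n,2)); a+=d/n
E
python3 -c "
from plan import *
plan(.585,.200,.15,1.307)"
```

```text
t 0.1 pos [ 0.2405 -0.4941  0.2179] yaw 0.453 tilt [-4.0e-04  1.6e-03 -1.0e+00] w 0.0931 F [-0.5  1.   0.2]
n 16
[38.3, -29.6, 4.2] -3.06
[39.9, -27.5, 4.2] -3.06
[41.3, -25.3, 4.2] -3.06
[42.6, -23.1, 4.2] -3.06
[43.7, -20.8, 4.2] -3.06
[44.8, -18.4, 4.2] -3.06
[45.7, -16.0, 4.2] -3.06
[46.5, -13.6, 4.2] -3.06
[47.2, -11.1, 4.2] -3.06
[47.7, -8.5, 4.2] -3.06
[48.1, -6.0, 4.2] -3.06
[48.3, -3.4, 4.2] -3.06
[48.4, -0.8, 4.2] -3.06
[48.4, 1.8, 4.2] -3.06
[48.2, 4.4, 4.2] -3.06
[47.9, 6.9, 4.2] -3.06
```

>>> play_rows --pt "38.3 -29.6 4 -3.1 40" --pt "40 -27.5 4 -3.1 80" --pt "41 -25 4 -3.1 110" --pt "42.6 -23 4 -3.1 110" --pt "43.7 -21 4 -3.1 110" --pt "44.8 -18.4 4 -3.1 110" --pt "45.7 -16 4 -3.1 110" --pt "46.5 -13.6 4 -3.1 110" --squeeze 20

```text
clock: 1.1
position: [0.4123, -0.1458, 0.1864]
tool_rot: [-0.0, 0.903, 0.429, -0.0]
ft_force: [0.2, -0.1, 0.0]
width: 0.0527
```

>>> play_rows --pt "47 -11 4 -3.1 110" --pt "47.7 -8.5 4 -3.1 110" --pt "48 -6 4 -3 110" --pt "48.3 -3.4 4 -3 110" --pt "48.4 -0.8 4 -3 110" --pt "48.4 1.8 4 -3 110" --pt "48.2 4.4 4 -3 110" --pt "48 7 4 -3 110"

```text
clock: 2.1
position: [0.5828, 0.2018, 0.154]
tool_rot: [-0.0, 0.793, 0.609, -0.0]
ft_force: [0.3, -0.6, -0.1]
width: 0.0529
```

```bash
python3 -c "
from plan import *
plan(.585,.200,.10,1.307)"
```

```text
t 2.1 pos [0.5828 0.2018 0.154 ] yaw 1.31 tilt [-8.e-04 -3.e-04 -1.e+00] w 0.0529 F [ 0.3 -0.6 -0.1]
n 2
[-0.6, 1.3, 27.0] 0.08
[-0.6, 1.3, 27.0] 0.08
```

>>> play_rows --pt "-0.6 1.3 27 0 110" --pt "-0.6 1.3 27 0 110" --pt "0 0 0 0 110"

```text
clock: 2.48
position: [0.5826, 0.1983, 0.0979]
tool_rot: [-0.001, 0.794, 0.608, -0.003]
ft_force: [0.7, 0.5, 0.3]
width: 0.0528
```

```bash
python3 -c "
from plan import *
plan(.585,.200,.018,1.305,30)
import cv2
for c in ('top','side'):
    f=bot.read_camera(c)['frame'][:,:,::-1]; f=f[130:260,160:330] if c=='top' else f[60:190,260:390]
    cv2.imwrite(f'pics/a_{c}.png',cv2.resize(f,None,fx=4,fy=4,interpolation=cv2.INTER_CUBIC))
"
```

```text
t 2.475 pos [0.5826 0.1983 0.0979] yaw 1.308 tilt [-6.1e-03 -9.0e-04 -1.0e+00] w 0.0528 F [0.7 0.5 0.3]
n 3
[0.8, 0.6, 26.6] 0.06
[0.8, 0.6, 26.6] 0.06
[0.8, 0.6, 26.6] 0.06
```

View pics/a_side.png

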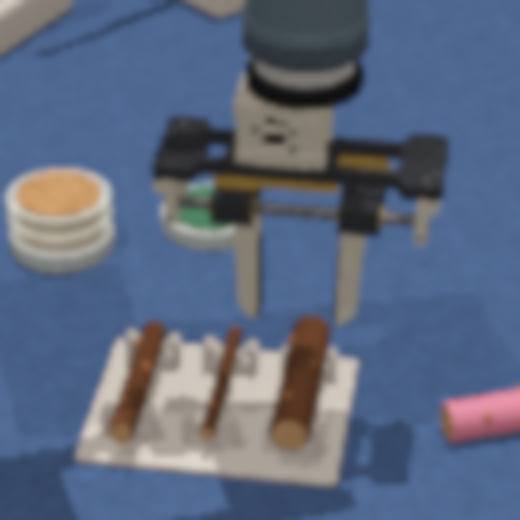

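View pics/a_top.png

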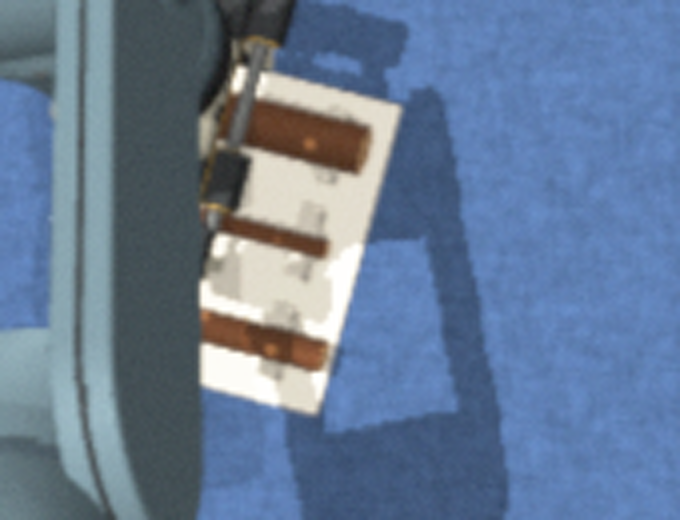

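>>> play_rows --pt "1 0.6 20 0 110" --pt "1 0.6 20 0 110" --pt "0.5 0.6 20 0 110" --pt "0 0 15 0 110" --pt "0 0 0 0 110" --pt "0 0 0 0 110"

```text
clock: 3.32
position: [0.5878, 0.2005, 0.0266]
tool_rot: [0.0, 0.794, 0.608, 0.001]
ft_force: [0.1, 1.0, -0.1]
width: 0.0531
```

```bash
python3 -c "
from plan import *
plan(.585,.200,.018,1.305,30)
"
```

```text
t 3.325 pos [0.5878 0.2005 0.0266] yaw 1.308 tilt [ 1.5e-03  3.0e-04 -1.0e+00] w 0.0531 F [ 0.1  1.  -0.1]
n 1
[-1.2, -2.6, 8.6] 0.17
```

>>> play_rows --pt "-0.5 -1.5 8.5 0 110" --pt "0 0 0 0 110" --pt "0 0 0 0 110"

```text
clock: 3.7
position: [0.5855, 0.2003, 0.0172]
tool_rot: [-0.0, 0.794, 0.608, -0.0]
ft_force: [0.5, 0.0, 1.0]
width: 0.0525
```

```bash
python3 -c "
from plan import *
plan(.585,.200,.018,1.305,30)
"
```

```text
t 3.7 pos [0.5855 0.2003 0.0172] yaw 1.308 tilt [-0.  0. -1.] w 0.0525 F [0.5 0.  1. ]
n 1
[-0.5, -0.4, -0.8] 0.17
```

>>> play_rows --pt "0 0 0 0 140" --pt "0 0 0 0 165" --pt "0 0 0 0 185" --pt "0 0 0 0 200" --pt "0 0 0 0 200" --pt "0 0 0 0 200" --squeeze 20

```text
clock: 4.45
position: [0.5871, 0.2001, 0.0178]
tool_rot: [0.001, 0.794, 0.608, 0.001]
ft_force: [5.5, -2.1, 0.7]
width: 0.0295
```

```bash
python3 -c "
from plan import *
plan(.585,.200,.018,1.305,30)
"
```

```text
t 4.45 pos [0.5871 0.2001 0.0178] yaw 1.308 tilt [ 0.0031  0.     -1.    ] w 0.0295 F [ 5.5 -2.1  0.7]
n 1
[-0.6, -2.0, -0.2] 0.16
```

>>> play_rows --pt "0 0 -8 0 200" --pt "0 0 -15 0 200" --pt "0 0 -30 0 200" --pt "0 0 -35 0 200" --pt "0 0 -35 0 200" --pt "0 0 0 0 200" --pt "0 0 0 0 200"

```text
clock: 5.32
position: [0.5845, 0.2004, 0.1396]
tool_rot: [-0.0, 0.794, 0.608, -0.001]
ft_force: [-0.1, 0.6, -1.3]
width: 0.0298
```

```bash
python3 -c "
from plan import *
plan(.506,-.150,.140,1.870,40)
"
```

```text
t 5.325 pos [0.5845 0.2004 0.1396] yaw 1.308 tilt [-1.4e-03 -1.0e-04 -1.0e+00] w 0.0298 F [-0.1  0.6 -1.3]
n 9
[-39.9, 1.7, -0.0] -3.58
[-39.9, -0.8, -0.0] -3.58
[-39.8, -3.3, -0.0] -3.58
[-39.5, -5.8, -0.0] -3.58
[-39.0, -8.2, -0.0] -3.58
[-38.5, -10.6, -0.0] -3.58
[-37.7, -13.0, -0.0] -3.58
[-36.8, -15.3, -0.0] -3.58
[-35.8, -17.6, -0.0] -3.58
```

>>> play_rows --pt "-40 1.7 0 -3.6 200" --pt "-40 -0.8 0 -3.6 200" --pt "-39.8 -3.3 0 -3.6 200" --pt "-39.5 -5.8 0 -3.6 200" --pt "-39 -8.2 0 -3.6 200" --pt "-38.5 -10.6 0 -3.6 200" --pt "-37.7 -13 0 -3.5 200" --pt "-36.8 -15.3 0 -3.5 200"

```text
clock: 6.32
position: [0.5144, -0.112, 0.1384]
tool_rot: [-0.002, 0.618, 0.786, -0.0]
ft_force: [0.3, 0.3, -0.2]
width: 0.0295
```

>>> play_rows --pt "-35 -17.6 0 -3.5 200" --pt "0 0 0 0 200" --pt "0 0 0 0 200" --pt "0 0 0 0 200"

```text
clock: 6.82
position: [0.507, -0.1483, 0.1396]
tool_rot: [-0.001, 0.594, 0.804, 0.0]
ft_force: [-0.5, -0.2, 0.4]
width: 0.0292
```

```bash
python3 -c "
from plan import *
plan(.506,-.150,.090,1.870,40)
import cv2
for c in ('top','side'):
    f=bot.read_camera(c)['frame'][:,:,::-1]; cv2.imwrite(f'pics/bf_{c}.png',f); f=f[140:240,320:470] if c=='top' else f[170:320,250:400]
    cv2.imwrite(f'pics/b_{c}.png',cv2.resize(f,None,fx=4,fy=4,interpolation=cv2.INTER_CUBIC))
plan(.506,-.150,.090,1.870,40)
"
```

```text
t 6.825 pos [ 0.507  -0.1483  0.1396] yaw 1.869 tilt [-0.0011  0.001  -1.    ] w 0.0292 F [-0.5 -0.2  0.4]
n 2
[-0.7, -0.7, 24.8] -0.02
[-0.7, -0.7, 24.8] -0.02
t 6.925 pos [ 0.5072 -0.1485  0.1399] yaw 1.87 tilt [-4.e-04  4.e-04 -1.e+00] w 0.0294 F [ 0.4  1.7 -0.2]
n 2
[-0.6, -0.8, 25.0] -0.01
[-0.6, -0.8, 25.0] -0.01
```

View pics/b_side.png

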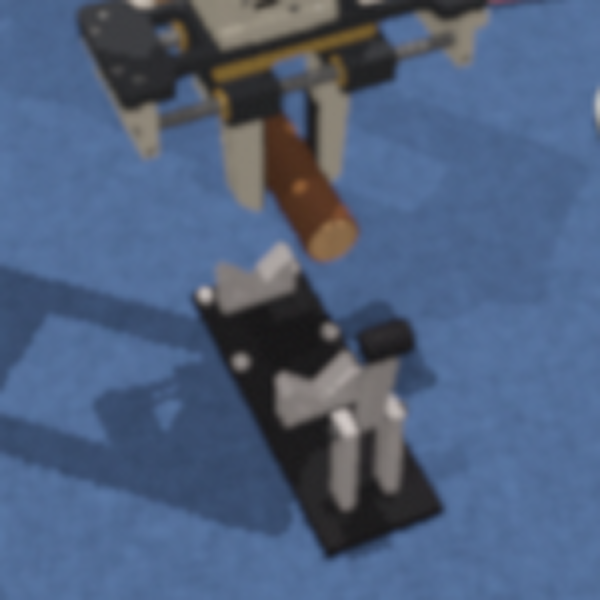

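View pics/b_top.png

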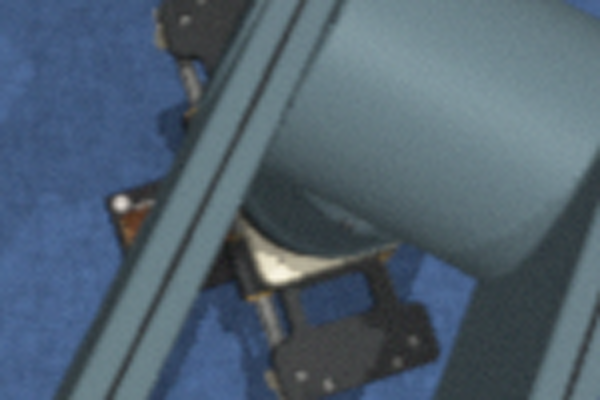

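```bash
python3 -c "
from h import *
p=[.5071,-.1485,-1.272]
print(crop(250,170,(332,240),4))
for e in(55,60,65,70): print(e,proj('side',place(p,[[e*1e-3,0,.159]])))
"
```

```text
[332.625 229.625]
55 [[332.66720758 227.44308776]]
60 [[333.72535778 229.12908319]]
65 [[334.7924033  230.82925189]]
70 [[335.86845677 232.54377334]]
```

>>> play_rows --pt "-0.5 -0.8 25 0 200" --pt "-0.5 -0.8 25 0 200" --pt "0 0 25 0 200" --pt "0 0 18 0 200" --pt "0 0 0 0 200" --pt "0 0 0 0 200"

```text
clock: 7.68
position: [0.5065, -0.1509, 0.0478]
tool_rot: [0.0, 0.594, 0.804, 0.0]
ft_force: [0.7, 0.5, -0.1]
width: 0.0295
```

```bash
python3 -c "
from plan import *
import cv2
f=bot.read_camera('side')['frame'][:,:,::-1]; cv2.imwrite('pics/d_f.png',f); f=f[210:310,280:380]
cv2.imwrite('pics/d_side.png',cv2.resize(f,None,fx=6,fy=6,interpolation=cv2.INTER_CUBIC))
plan(.506,-.150,.024,1.870,40)
"
```

```text
t 7.725 pos [ 0.5067 -0.1511  0.0481] yaw 1.869 tilt [ 1.5e-03 -8.0e-04 -1.0e+00] w 0.0294 F [-0.5 -0.2 -0.9]
n 1
[1.2, -0.4, 24.1] -0.07
```

View pics/d_side.png

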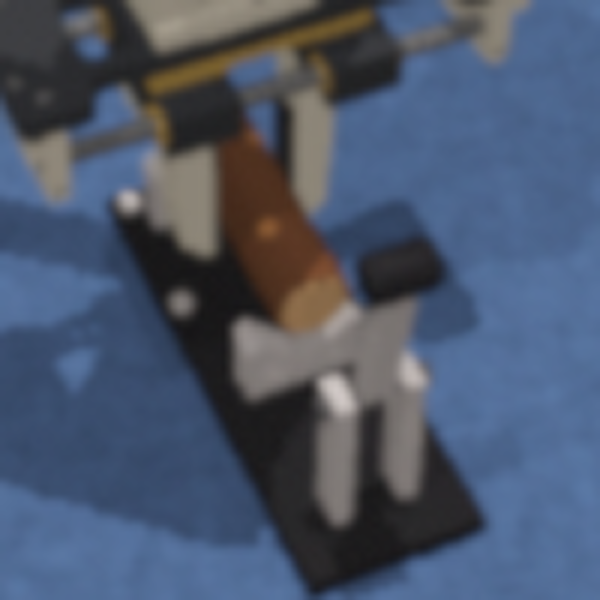

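Run:
```python
from h import *
I=cv2.imread("pics/d_f.png"); x,y,X,Y=300,235,380,310; k=8
th=np.linspace(0,2*np.pi,40)
def draw(o,P,col):
    q=((proj("side",P)-[x,y]+.5)*k-.5); cv2.polylines(o,[np.round(q).astype(np.int32).reshape(-1,1,2)],True,col,1,cv2.LINE_AA)
o=cv2.resize(I[y:Y,x:X],None,fx=k,fy=k,interpolation=cv2.INTER_CUBIC)
H=[.506,-.150,-1.272]
S=[.5066,-.151,-1.272]
draw(o,place(S,[[.065,.015*np.cos(t),.067+.015*np.sin(t)] for t in th]),(0,255,0))
for e in(.038,.052): draw(o,place(H,[[e,-.0185,.04],[e,0,.0215],[e,.0185,.04]]),(0,0,255))
draw(o,place(H,np.array([[-63,35,10],[132,35,10],[132,-35,10],[-63,-35,10]])/1e3),(0,255,255))
cv2.imwrite("pics/e.png",o)
```

```text
(no output)
```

View pics/e.png

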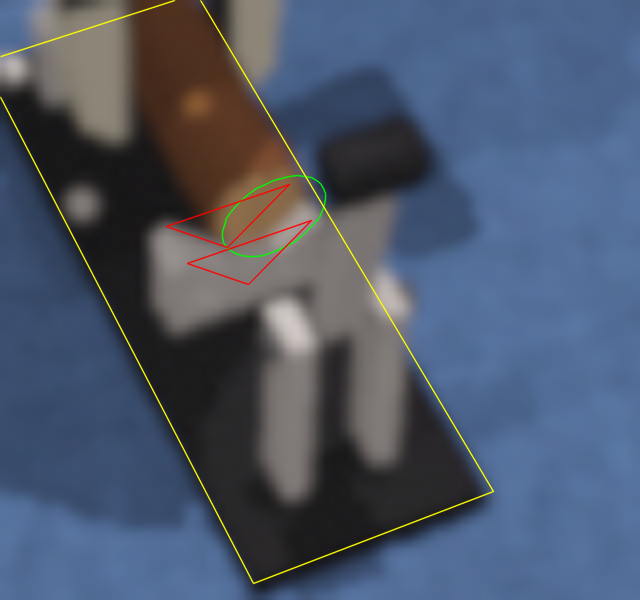

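Run:
```python
from h import *
I=cv2.imread("pics/d_f.png"); x,y,X,Y=312,245,352,285; k=14
th=np.linspace(0,2*np.pi,60)
def draw(o,P,col):
    q=((proj("side",P)-[x,y]+.5)*k-.5); cv2.polylines(o,[np.round(q).astype(np.int32).reshape(-1,1,2)],True,col,1,cv2.LINE_AA)
o=cv2.resize(I[y:Y,x:X],None,fx=k,fy=k,interpolation=cv2.INTER_CUBIC)
S=[.5066,-.151,-1.272]
o2=o.copy()
for e,c in((.055,(255,0,0)),(.060,(0,255,255)),(.065,(0,255,0))): draw(o2,place(S,[[e,.015*np.cos(t),.067+.015*np.sin(t)] for t in th]),c)
cv2.imwrite("pics/g.png",cv2.resize(np.vstack([np.hstack([o,o2])]),(800,400)))
```

```text
(no output)
```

View pics/g.png

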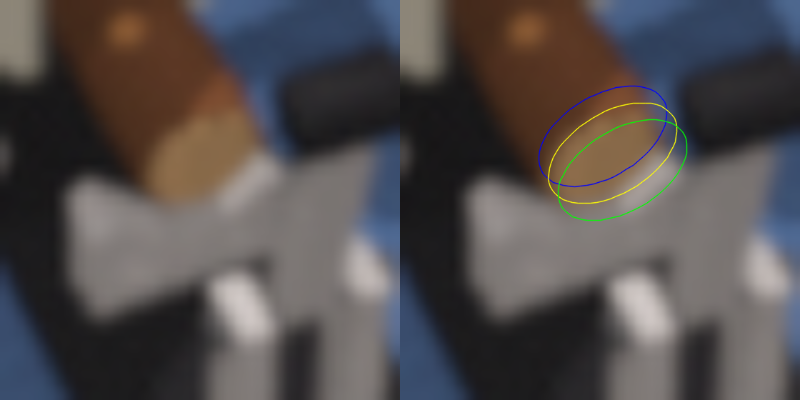

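Run:
```python
from h import *
th=np.linspace(0,2*np.pi,60)
def pic(fn,c,box,k,polys,out):
    I=cv2.imread(fn);x,y,X,Y=box
    o=cv2.resize(I[y:Y,x:X],None,fx=k,fy=k,interpolation=cv2.INTER_CUBIC);o2=o.copy()
    for P,col in polys:
        q=((proj(c,P)-[x,y]+.5)*k-.5); cv2.polylines(o2,[np.round(q).astype(np.int32).reshape(-1,1,2)],True,col,1,cv2.LINE_AA)
    return np.hstack([o,o2])
S=[.5855,.2003,-1.834]
E=lambda e:place(S,[[e,.015*np.cos(t),.037+.015*np.sin(t)] for t in th])
pl=[(E(.06),(0,255,255)),(E(.065),(0,255,0)),(E(-.065),(0,255,0))]
a=pic("pics/side0.png","side",(320,135,360,175),10,pl,0)
b=pic("pics/top0.png","top",(190,140,260,175),6,pl,0)
b=cv2.resize(b,(800,200))
cv2.imwrite("pics/i.png",np.vstack([a,b]))
```

```text
(no output)
```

View pics/i.png

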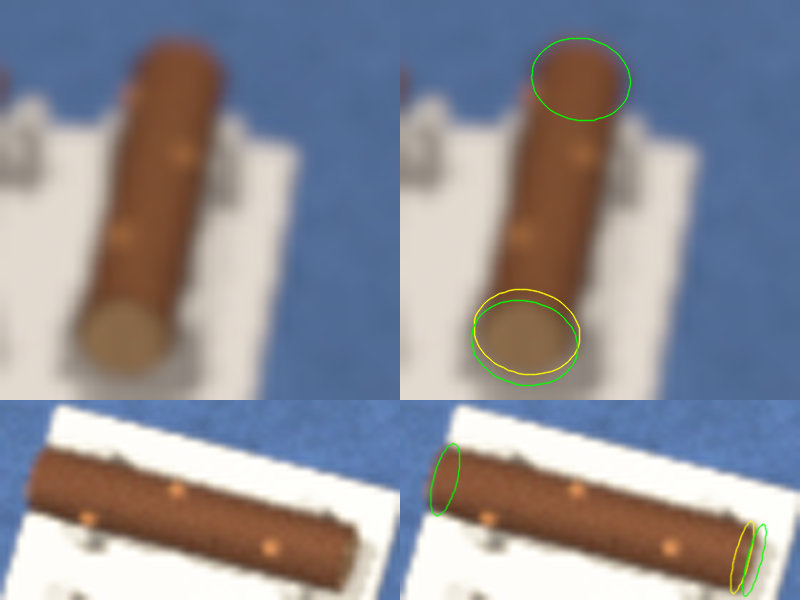

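>>> play_rows --pt "-2 -0.3 6 0 200" --pt "0 0 6 0 200" --pt "0 0 5 0 200" --pt "0 0 3 0 200" --pt "0 0 0 0 200"

```text
clock: 8.35
position: [0.5061, -0.153, 0.0269]
tool_rot: [-0.0, 0.595, 0.804, -0.0]
ft_force: [-0.2, 0.3, 0.2]
width: 0.0298
```

```bash
python3 -c "
from plan import *
plan(.506,-.150,.024,1.870,40)
"
```

```text
t 8.35 pos [ 0.5061 -0.153   0.0269] yaw 1.868 tilt [-3.e-04  2.e-04 -1.e+00] w 0.0298 F [-0.2  0.3  0.2]
n 1
[2.9, 0.7, 2.9] -0.1
```

>>> play_rows --pt "0 0 1 0 200" --pt "0 0 1 0 200" --pt "0 0 0.5 0 200" --pt "0 0 0 0 200"

```text
clock: 8.85
position: [0.5072, -0.1531, 0.0255]
tool_rot: [0.001, 0.595, 0.804, 0.0]
ft_force: [0.9, 1.9, 5.3]
width: 0.0295
```

```bash
python3 -c "
from plan import *
plan(.506,-.150,.024,1.870,40)
"
```

```text
t 8.85 pos [ 0.5072 -0.1531  0.0255] yaw 1.868 tilt [ 2.2e-03 -6.0e-04 -1.0e+00] w 0.0295 F [0.9 1.9 5.3]
n 1
[3.4, -0.3, 1.5] -0.11
```

>>> play_rows --pt "0 0 0.6 0 200" --pt "0 0 0 0 200" --pt "0 0 0 0 200" --squeeze 10

```text
clock: 9.22
position: [0.5075, -0.1531, 0.0252]
tool_rot: [0.001, 0.595, 0.804, 0.001]
ft_force: [1.0, 3.0, 7.4]
width: 0.0292
```

```bash
python3 -c "
from plan import *
plan(.506,-.150,.024,1.870,40)
"
```

```text
t 9.225 pos [ 0.5075 -0.1531  0.0252] yaw 1.868 tilt [ 2.8e-03 -7.0e-04 -1.0e+00] w 0.0292 F [1.  3.  7.4]
n 1
[3.4, -0.5, 1.2] -0.11
```

>>> play_rows --pt "0 0 0 0 172" --pt "0 0 0 0 165" --pt "0 0 0 0 150" --pt "0 0 0 0 130" --pt "0 0 0 0 110" --pt "0 0 0 0 110" --squeeze 5

```text
clock: 9.98
position: [0.506, -0.153, 0.0239]
tool_rot: [-0.0, 0.595, 0.804, -0.0]
ft_force: [-0.0, 0.6, -0.3]
width: 0.0521
```

>>> play_rows --pt "0 0 -10 0 110" --pt "0 0 -25 0 110" --pt "0 0 -40 0 110" --pt "0 0 -50 0 110" --pt "0 0 -50 0 110" --pt "0 0 0 0 110"

```text
clock: 10.72
position: [0.5087, -0.1543, 0.2043]
tool_rot: [0.005, 0.594, 0.804, 0.001]
ft_force: [0.4, -0.5, -0.6]
width: 0.0527
```

```bash
python3 -c "
from plan import *
import cv2
plan(.506,-.150,.2,1.870,40)
f=bot.read_camera('side')['frame'][:,:,::-1]; cv2.imwrite('pics/j_f.png',f); f=f[210:310,280:380]
cv2.imwrite('pics/j_side.png',cv2.resize(f,None,fx=6,fy=6,interpolation=cv2.INTER_CUBIC))
cv2.imwrite('pics/j_top.png',bot.read_camera('top')['frame'][:,:,::-1])
"
```

```text
t 10.725 pos [ 0.5087 -0.1543  0.2043] yaw 1.868 tilt [ 0.0087 -0.0048 -1.    ] w 0.0527 F [ 0.4 -0.5 -0.6]
n 1
[4.9, -1.3, 4.3] -0.09
```

View pics/j_side.png

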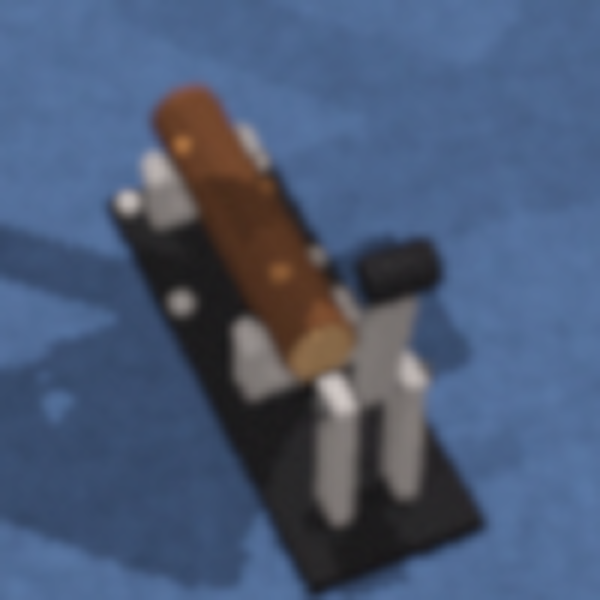

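View pics/j_top.png

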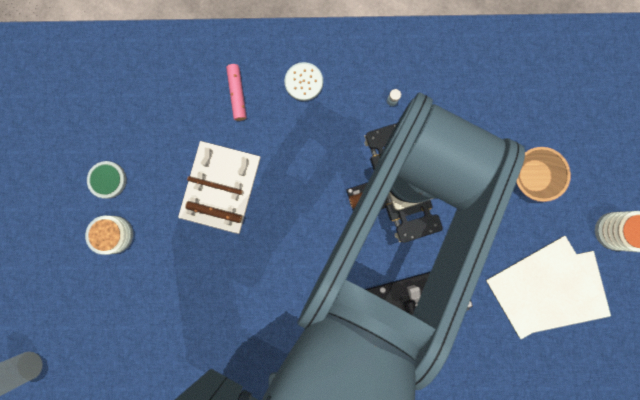

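Run:
```python
from h import *
th=np.linspace(0,2*np.pi,60)
I=cv2.imread("pics/j_f.png");x,y,X,Y=295,215,355,290;k=8
o=cv2.resize(I[y:Y,x:X],None,fx=k,fy=k,interpolation=cv2.INTER_CUBIC)
def draw(o,P,col):
    q=((proj("side",P)-[x,y]+.5)*k-.5); cv2.polylines(o,[np.round(q).astype(np.int32).reshape(-1,1,2)],True,col,1,cv2.LINE_AA)
H=[.506,-.151,-1.272]
for e in(-.065,.065): draw(o,place(H,[[e,.015*np.cos(t),.043+.015*np.sin(t)] for t in th]),(0,255,0))
for b in(-.045,.045):
  for e in(b-.007,b+.007): draw(o,place(H,[[e,-.0185,.04],[e,0,.0215],[e,.0185,.04]]),(0,0,255))
cv2.imwrite("pics/k.png",o)
```

```text
(no output)
```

View pics/k.png

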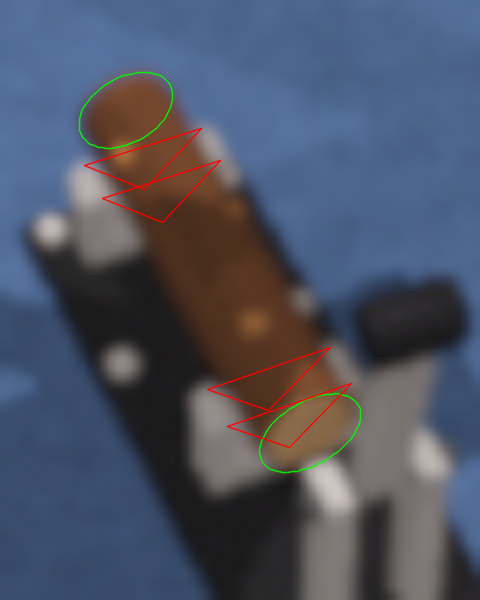

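>>> play_rows --pt "-25 0 0 0 160" --pt "-45 0 0 0 210" --pt "-45 0 0 0 255" --pt "-35 0 0 0 255" --pt "-12 0 0 0 255" --pt "0 0 0 0 255" --pt "0 0 0 0 255" --squeeze 10

```text
clock: 11.7
position: [0.5533, -0.3067, 0.1986]
tool_rot: [-0.001, 0.594, 0.804, 0.0]
ft_force: [-0.3, 0.1, 0.2]
width: 0.0005
```

```bash
cat >> plan.py <<'E'
H=np.array([.506,-.151]);hy=-1.272
def loc(x,y=0): return H[0]+(np.cos(hy)*x-np.sin(hy)*y)/1e3, H[1]+(np.sin(hy)*x+np.cos(hy)*y)/1e3
def toloc(p): d=(np.array(p[:2])-H)*1e3; c,s=np.cos(hy),np.sin(hy); return c*d[0]+s*d[1],-s*d[0]+c*d[1],p[2]*1e3
E
python3 -c "
from plan import *
plan(*loc(160),.135,1.870,20)
print(toloc(st()[0]['position']))
"
```

```text
t 11.7 pos [ 0.5533 -0.3067  0.1986] yaw 1.869 tilt [-9.0e-04  1.2e-03 -1.0e+00] w 0.0005 F [-0.3  0.1  0.2]
n 4
[0.7, 0.1, 15.9] -0.02
[0.7, 0.2, 15.9] -0.02
[0.7, 0.2, 15.9] -0.02
[0.7, 0.2, 15.9] -0.02
(np.float64(162.74567883118368), np.float64(-0.6013605231822439), np.float64(198.6429271588449))
```

>>> play_rows --pt "0.5 0.3 15 0 255" --pt "0.5 0.3 20 0 255" --pt "0.5 0 18 0 255" --pt "0.5 0 12 0 255" --pt "0 0 0 0 255" --pt "0 0 0 0 255"

```text
clock: 12.45
position: [0.5541, -0.3059, 0.1347]
tool_rot: [0.001, 0.594, 0.804, -0.0]
ft_force: [0.2, -0.7, 0.7]
width: 0.0002
```

```bash
python3 -c "
from plan import *
import cv2
print(toloc(st()[0]['position']))
f=bot.read_camera('side')['frame'][:,:,::-1]; f=f[190:330,270:410]
cv2.imwrite('pics/l_side.png',cv2.resize(f,None,fx=4,fy=4,interpolation=cv2.INTER_CUBIC))
f=bot.read_camera('top')['frame'][:,:,::-1]; f=f[130:250,330:480]
cv2.imwrite('pics/l_top.png',cv2.resize(f,None,fx=5,fy=5,interpolation=cv2.INTER_CUBIC))
"
```

```text
(np.float64(162.15944645582857), np.float64(0.3399609806730126), np.float64(134.68616538867846))
```

View pics/l_side.png

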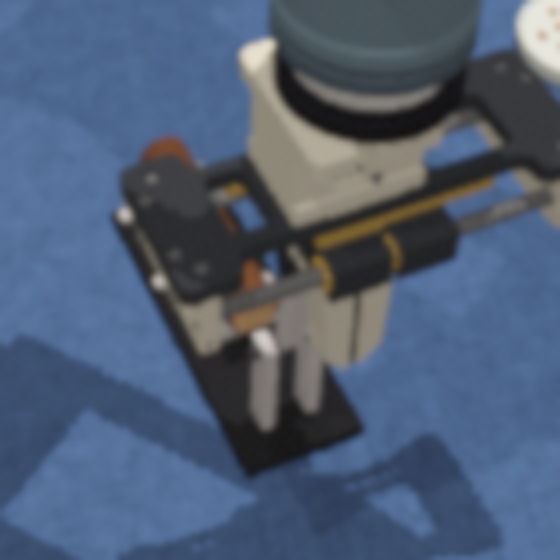

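View pics/l_top.png

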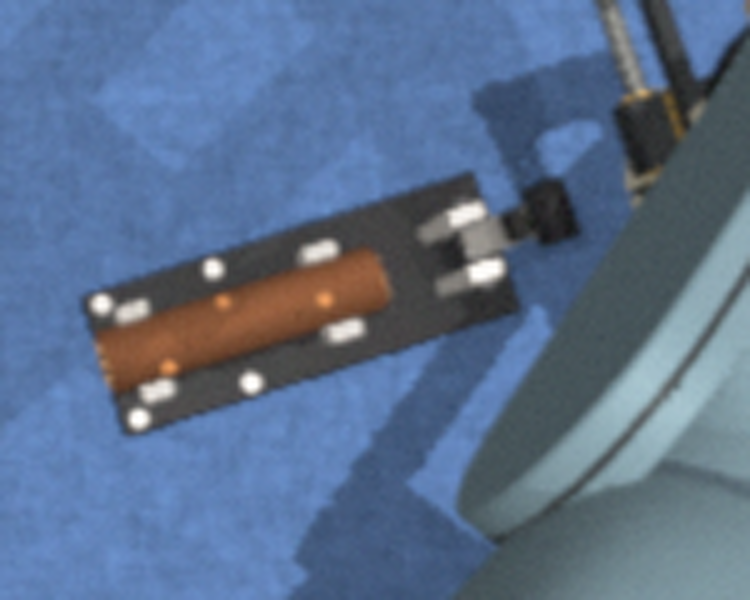

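Run:
```python
from rig import bot
from h import *
I=bot.read_camera("top")["frame"][:,:,::-1].copy(); cv2.imwrite("pics/n_f.png",I)
M=((I[:,:,2].astype(int)-I[:,:,0])>25).astype(np.uint8); Z=np.zeros_like(M); Z[175:212,345:412]=M[175:212,345:412]
n,l,s,_=cv2.connectedComponentsWithStats(Z);k=1+s[1:,4].argmax();Z=(l==k).astype(np.uint8)
th=np.linspace(0,2*np.pi,60)
cyl=np.array([[e*.065,.015*np.cos(q),.043+.015*np.sin(q)] for e in(-1,1) for q in th])
def mom(M):
    m=cv2.moments(M);return np.array([m['m10']/m['m00'],m['m01']/m['m00'],.5*np.arctan2(2*m['mu11'],m['mu20']-m['mu02'])])
mo=mom(Z)
def f(p):
    d=mom(cv2.convexHull(proj("top",place(p,cyl)).astype(np.float32)))-mo; d[2]=(d[2]+np.pi/2)%np.pi-np.pi/2; return d*[1,1,20]
r=least_squares(f,[.506,-.151,-1.272],x_scale=[.01,.01,.05],diff_step=1e-3); print(r.x,r.cost,Z.sum())
# V rim blobs from enlarged crop 5x at (330,130)
t=[crop(330,130,u,5) for u in((133,311),(157,391),(320,250),(344,329))]
W=np.array([ray("top",u,.04) for u in t]);c=W.mean(0);a=(W[2]+W[3]-W[0]-W[1])/2
print(c,np.linalg.norm(a),np.arctan2(a[1],a[0])); u=a/np.linalg.norm(a); print("along mm",1e3*np.dot(r.x[:2]-c[:2],u[:2]),"lat",1e3*(u[0]*(r.x[1]-c[1])-u[1]*(r.x[0]-c[0])))
```

```text
[ 0.50659086 -0.15096666 -1.26787327] 7.939612681205592e-12 774
[ 0.50630578 -0.14990985  0.04      ] 0.0896254821057168 -1.2592604593155245
along mm 1.093320514762835 lat -0.05257562984545337
```

>>> play_rows --pt "12 0 0 0 255" --pt "10 0 0 0 255" --pt "8 0 0 0 255" --pt "8 0 0 0 255" --pt "6 0 0 0 255" --pt "0 0 0 0 255"

```text
clock: 13.35
position: [0.5406, -0.2631, 0.134]
tool_rot: [-0.0, 0.594, 0.804, 0.0]
ft_force: [0.7, 0.2, -0.0]
width: 0.0003
```

```bash
python3 -c "
from plan import *
import cv2
print(toloc(st()[0]['position']),st()[0]['ft_force'])
f=bot.read_camera('side')['frame'][:,:,::-1]; f=f[190:330,270:410]
cv2.imwrite('pics/o1_side.png',cv2.resize(f,None,fx=4,fy=4,interpolation=cv2.INTER_CUBIC))
"
```

```text
(np.float64(117.27264510408469), np.float64(0.07168029583604607), np.float64(134.03769586854938)) [ 0.73853284  0.22626846 -0.02743964]
```

View pics/o1_side.png

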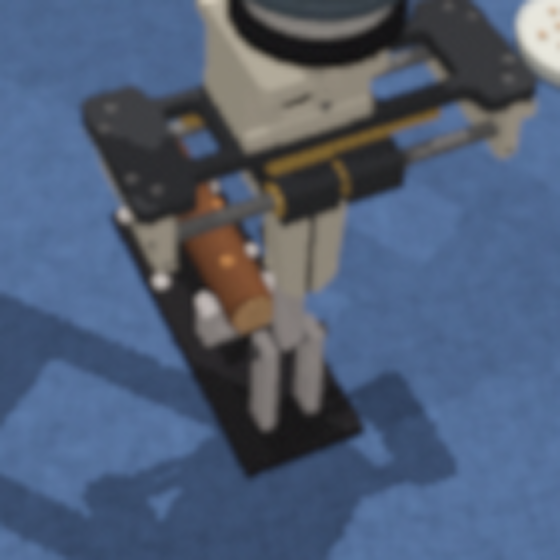

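>>> play_rows --pt "8.5 0 0 0 255" --pt "8.5 0 1 0 255" --pt "8.5 0 2 0 255" --pt "8 0 3.4 0 255" --pt "7.5 0 4.2 0 255" --pt "7 0 5.3 0 255" --pt "0 0 0 0 255"

```text
clock: 14.28
position: [0.5262, -0.2169, 0.1175]
tool_rot: [-0.001, 0.594, 0.804, 0.0]
ft_force: [-0.7, 0.7, -0.4]
width: 0.0002
```

```bash
python3 -c "
from plan import *
import cv2
print(toloc(st()[0]['position']),st()[0]['ft_force'])
f=bot.read_camera('side')['frame'][:,:,::-1]; f=f[190:330,270:410]
cv2.imwrite('pics/o2_side.png',cv2.resize(f,None,fx=4,fy=4,interpolation=cv2.INTER_CUBIC))
"
```

```text
(np.float64(68.88508379673009), np.float64(-0.05935562511160697), np.float64(117.47884351531323)) [-0.70872455  0.6713871  -0.41813912]
```

View pics/o2_side.png

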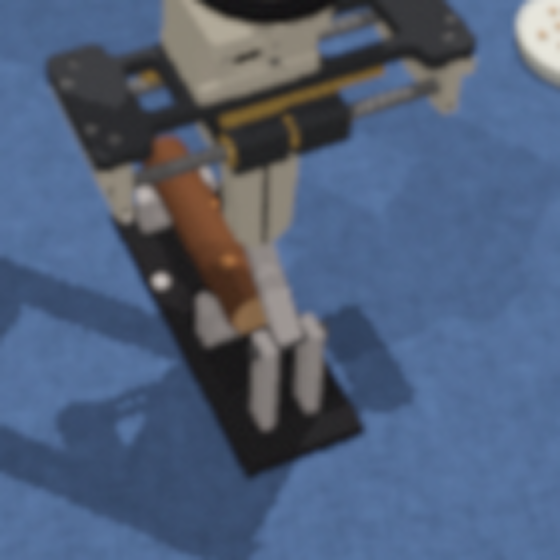

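Arm is following, leaning about 45° over. I'll continue along the arc.

>>> play_rows --pt "6 0 6 0 255" --pt "5.6 0 6 0 255" --pt "4.2 0 7.5 0 255" --pt "3.6 0 8 0 255" --pt "2.2 0 7 0 255" --pt "0 0 0 0 255" --pt "0 0 0 0 255"

```text
clock: 15.2
position: [0.5204, -0.1973, 0.0837]
tool_rot: [-0.0, 0.595, 0.804, 0.0]
ft_force: [1.1, -0.4, -0.1]
width: 0.0003
```

```bash
python3 -c "
from plan import *
import cv2
print(toloc(st()[0]['position']),st()[0]['ft_force'])
f=bot.read_camera('side')['frame'][:,:,::-1]; f=f[190:330,270:410]
cv2.imwrite('pics/o3_side.png',cv2.resize(f,None,fx=4,fy=4,interpolation=cv2.INTER_CUBIC))
"
```

```text
(np.float64(48.4735039229963), np.float64(0.18012921468233145), np.float64(83.66511959303234)) [ 1.12450116 -0.37768725 -0.07922811]
```

View pics/o3_side.png

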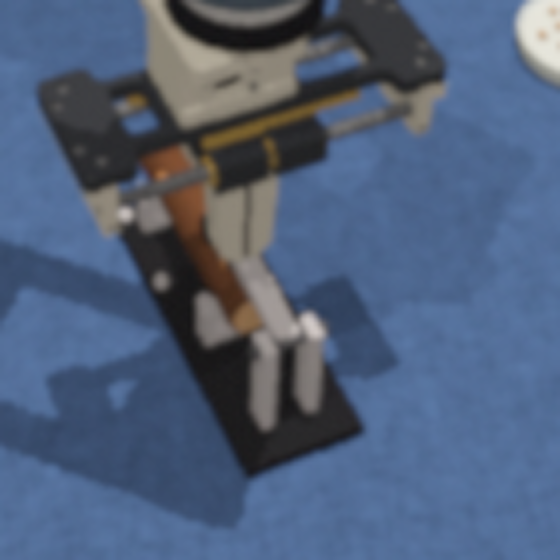

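>>> play_rows --pt "0.8 0 4 0 255" --pt "0 0 3 0 255" --pt "0 0 1.5 0 255" --pt "0 0 0 0 255" --pt "0 0 0 0 255"

```text
clock: 15.88
position: [0.5201, -0.1965, 0.0751]
tool_rot: [-0.0, 0.595, 0.804, -0.0]
ft_force: [0.0, 0.1, 0.1]
width: 0.0002
```

>>> play_rows --pt "0 0 0.8 0 255" --pt "0 0 0 0 255" --pt "0 0 0 0 255"

```text
clock: 16.25
position: [0.5202, -0.1965, 0.0744]
tool_rot: [0.0, 0.595, 0.804, 0.0]
ft_force: [-0.0, -0.6, 0.2]
width: 0.0004
```

>>> play_rows --pt "0 0 0.8 0 255" --pt "0 0 0 0 255"

```text
clock: 16.5
position: [0.5203, -0.1965, 0.0743]
tool_rot: [0.0, 0.594, 0.804, -0.0]
ft_force: [-1.8, 1.7, 6.3]
width: 0.0004
```

>>> play_rows --pt "0 0 0.8 0 255" --pt "0 0 0 0 255"

```text
clock: 16.75
position: [0.5203, -0.1965, 0.0742]
tool_rot: [0.0, 0.594, 0.804, -0.0]
ft_force: [-3.5, 1.7, 11.0]
width: 0.0005
```

>>> play_rows --pt "0 0 -5 0 255" --pt "0 0 -25 0 255" --pt "0 0 -45 0 255" --pt "0 0 -50 0 255" --pt "-40 0 -20 0 255" --pt "-50 0 0 0 255" --pt "-50 0 0 0 255" --pt "-30 0 0 0 255"

```text
clock: 17.75
position: [0.5702, -0.3613, 0.2172]
tool_rot: [-0.0, 0.595, 0.804, -0.0]
ft_force: [-0.1, 0.7, -1.0]
width: 0.0004
```

>>> play_rows --pt "-30 30 0 0 255" --pt "-30 30 0 0 255" --pt "0 0 0 0 255" --pt "0 0 0 0 255"

```text
clock: 18.25
position: [0.6444, -0.3983, 0.2169]
tool_rot: [-0.001, 0.594, 0.804, -0.0]
ft_force: [-0.5, 0.5, 0.0]
width: 0.0003
```

```bash
python3 -c "
from plan import *
import cv2
print(st()[0]['position'])
f=bot.read_camera('side')['frame'][:,:,::-1]; cv2.imwrite('pics/q_side.png',f); f=f[200:320,270:390]
cv2.imwrite('pics/p_side.png',cv2.resize(f,None,fx=5,fy=5,interpolation=cv2.INTER_CUBIC))
f=bot.read_camera('top')['frame'][:,:,::-1]; cv2.imwrite('pics/q_top.png',f); f=f[130:250,330:480]
cv2.imwrite('pics/p_top.png',cv2.resize(f,None,fx=5,fy=5,interpolation=cv2.INTER_CUBIC))
"
```

```text
[ 0.64436841 -0.39830724  0.2169102 ]
```

View pics/p_side.png

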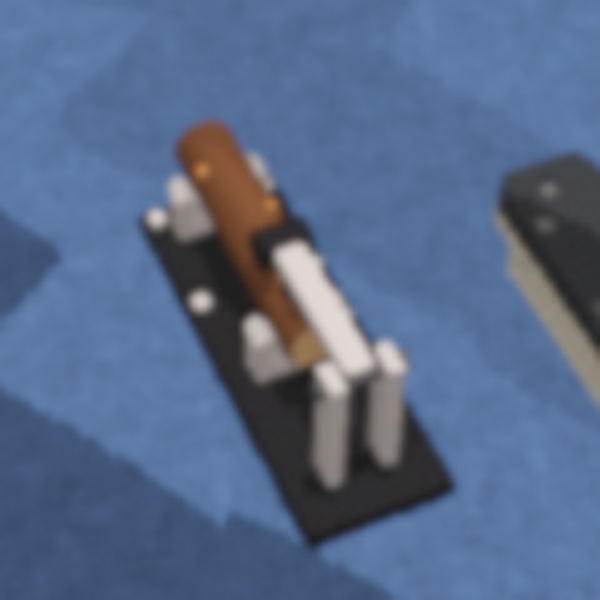

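View pics/p_top.png

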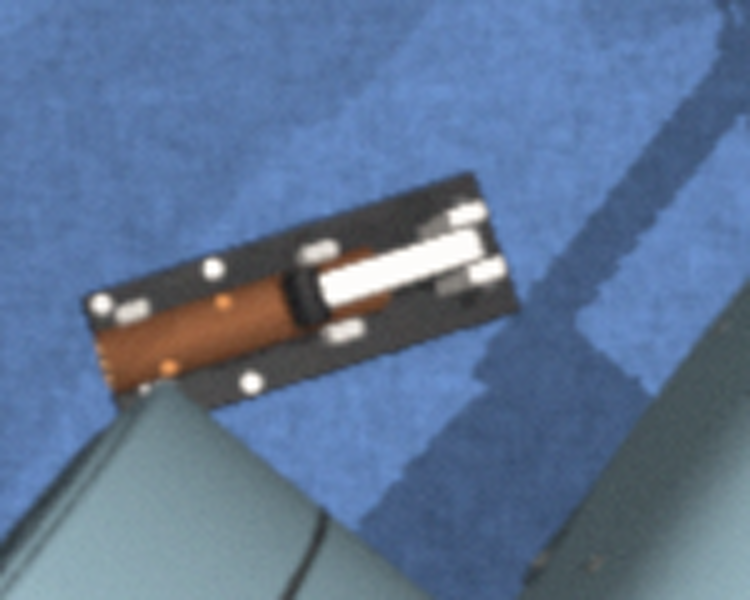

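View pics/q_top.png

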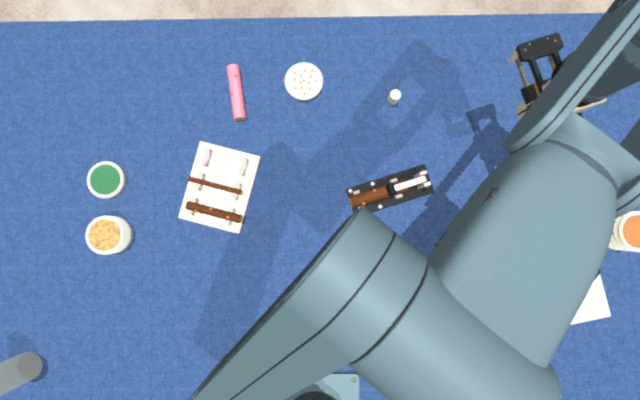

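```bash
python3 -c "
from rig import bot
print(bot.sign_off())"
```

```text
the job is handed in; nothing more can be done
None
```

The thick stem is lying in both V-blocks of the holder, released, with the hold-down arm swung over and its pad pressed onto it. I handed the job in at about 18.4 s of the 54 s allowed, with the gripper well clear of everything.

- **Right holder:** I used the smaller of the two. Its base plate measured 192 × 68 mm, against the 195 × 70 mm given.
- **Placing:** I lowered the stem until it touched the Vs, with about 7 N of contact force. After I let go, the top camera put its centre about 1 mm towards the hinge from midway between the blocks, with no sideways offset.
- **Hold-down arm:** It followed the fingers all the way down and stopped firmly with the top of its bar at 74 mm, which is its level position. The push was 11 N and released straight after. The last pictures show the arm level and the stem unmoved.
- **Other things:** The two thinner stems, the dish, the vial and the pink look-alike appear unmoved in the last top picture.
- **Disagreement between checks:** Before lowering, the side camera suggested the stem sat 2 to 5 mm off centre in the grip, while the top camera showed about 0 to 1 mm. I shifted the stem 2 mm towards the hinge before lowering. The remaining offset may be about 1 to 2 mm.

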